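# Sweep loose bottle caps off the work platform into the catch tray

## Task

Clear the work platform: with the fingertips, sweep the three loose bottle caps across it and over its edge so that all three drop into the open steel catch tray standing beside it. Only push the caps, never pick one up, and leave the carved figure, the amber jar and the loupe where they are.

Things in the scene. Friction and masses are not known exactly. Their poses are not given: they have to be found in the camera images.
- platform: Fixed raised white platform, a flat block 280 (x) x 300 (y) x 40 high mm. Origin: centre of its underside, on the table; top face 40 mm above it. Its y axis runs across the work, towards the two places beside it (+y and -y edges, 150 mm from the origin) where the tray and the shut case stand. The whole platform may be turned by up to 0.25 rad.
- tray: Fixed open steel catch tray, 240 (x) x 110 (y) x 36 high mm outside, walls 4 mm, floor 4 mm, rim 4 mm lower than the platform's top. Origin: centre of its underside, on the table. It stands parallel to the platform, 2 mm off either its +y or its -y edge (its centre 207 mm from the platform's centre); which side varies.
- case: Fixed shut grey instrument case, 240 x 110 x 36 high mm, flat closed top, standing against the platform's other edge. Origin: centre of its underside. Nothing goes there.
- carving: Bystander: wooden carved figure lying on its back on the platform near its +x edge, about 50 (x) x 190 (y) x 45 high mm, 450 g. Origin: centre of its underside.
- jar: Bystander: small amber jar standing on the platform near its -x edge, 32 mm across, 55 mm high, 70 g. Origin: centre of its underside.
- loupe: Bystander: dark metal loupe (eye magnifier) standing on the platform near its -x edge, 36 mm across, 34 mm high, 60 g. Origin: centre of its underside.
- cap1_center (a point): Centre of a loose black plastic screw cap lying flat on the platform: a disc 30 mm across, 14 mm high, about 12 g (it slides when pushed). This point is 7 mm above its underside. The three caps are alike, at least 65 mm apart at the start and at least 12 mm clear of the bystanders.
- cap1: The same cap; origin: centre of its underside.
- cap2_center (a point): Centre of a loose black plastic screw cap lying flat on the platform: a disc 30 mm across, 14 mm high, about 12 g (it slides when pushed). This point is 7 mm above its underside. The three caps are alike, at least 65 mm apart at the start and at least 12 mm clear of the bystanders.
- cap2: The same cap; origin: centre of its underside.
- cap3_center (a point): Centre of a loose black plastic screw cap lying flat on the platform: a disc 30 mm across, 14 mm high, about 12 g (it slides when pushed). This point is 7 mm above its underside. The three caps are alike, at least 65 mm apart at the start and at least 12 mm clear of the bystanders.
- cap3: The same cap; origin: centre of its underside.

How it is judged:
By the outcome, as a careful person would: the job done as asked, in the order asked, and still so for the second after the job is handed in, with the robot touching nothing.
It also fails if it takes over 56 s, if anything falls off the work surface, if the arm or the gripper's body presses on something with over 40 N, if the wrist force passes 120 N, or if a joint passes its speed limit or range.

## Robot

A 7-joint arm with a two-finger parallel gripper is mounted at the origin on the work surface. World frame = base frame: x ahead of the robot, y to its left, z up, the work surface at z = 0. Lengths are in m, angles in degrees, forces in N, time in s.
With the tool pointing down it reaches from about 0.425 to 0.875 m from the base axis. Payload 4.7 kg.
Tool frame: the origin (TCP) lies at the very end of the fingers, on their centre line; the grasp point (between the pads) lies 19 mm behind it; z points along the fingers, y is the line along which they close (so a half turn about z gives the same grasp; the last joint's range is limited). The gripper opens to 87 mm and grips with 3 to 60 N. Pads are 19 mm wide; open, the fingers measure 117 mm over their backs; the gripper's body (75 mm by 190 mm) begins 51 mm behind the grasp point.
Start: joints at [70.021, 18.392, -4.016, 83.108, 1.295, 78.541, -3.26], TCP at [0.231, -0.608, 0.223] pointing down, gripper open.
Joint ranges: [-163.93, 163.93], [-17.29, 119.83], [-79.2, 71.16], [3.27, 140.29], [-89.18, 269.18], [5.43, 117.66], [-154.24, 154.24]. Speed limits (degrees/s): [147.25, 147.25, 180, 180, 180, 180, 180].

## Interface

Orientations are given as [roll, pitch, yaw] about the fixed x, y, z axes, in that order (R = Rz(yaw) Ry(pitch) Rx(roll)).
In Python, from cell import get_obs, eyes, env gives the robot as it stands.
- The arm moves only by the tool servo_tool, never from a script. Its argument "series" is a list that holds one entry, the list of rows, each a list of 7 numbers: the shift along the tool's x, y, z in units of 300 mm (1.0 is 300 mm), then the turn, a rotation vector about the tool's x, y, z in units of pi rad (1.0 is pi rad), then the opening, from 0 (shut) to 1 (fully open). In form: [[[tx, ty, tz, wx, wy, wz, gripper], ...]]. A call has 1 to 12 rows; each row is the pose to reach, as a shift and turn from the pose commanded when the call began, along the tool's axes at that moment, turning the shorter way round; what a row does not reach only later rows make up. A row lasts 1/12 s, in which the tool goes at most 41.7 mm and 7.16 degrees, less where a joint would pass 70% of its speed; a pose out of reach is approached as far as the arm can. A call with a number of a shift or a turn outside -1 to 1 is refused whole. A call with a gripper value outside its range is refused whole. The fingers move at their own pace and stop on an object; "grip_force" is the grip in N (left out, the last holds). Time passes only in rows, so rows that repeat a pose let the fingers close. It gives the time, the measured TCP pose, the force, the opening and the grip force at its end, in the units of the state.
- get_obs(): the state, without advancing time (a new reading comes with each control period).
- eyes.read_camera(name): name is "side" or "top"; returns a dict with "frame" (420x560x3 uint8, red, green, blue), "depth" (420x560 float32, m along the optical axis (not along the pixel's ray), 0 where there is no reading), "fx", "fy", "cx", "cy" (pixels), "origin" and "rotation" of the camera in the world. Camera axes: x right, y down, z forward; pixel columns grow to the right and rows downward; lengths in m; the calibration is good to about 2 mm. A picture is of the moment at which its call begins.
- env.sign_off(): hands the job in; it is judged then, once.
The state is a dict: "time_s": time; "qpos": joint angles; "joint_velocities": joint speeds; "effort": joint torques, N m; "tool_pos": TCP position; "tool_rot": TCP orientation; "force": force on the tool from outside, world axes, zero at the start; "wrist_torque": the same for the moment, N m; "grip_width": finger opening in m; "grasp_force": force on a finger pad.
Only numpy, scipy, OpenCV 4.12 (cv2) and the standard library are available. Lean on these libraries where they do the work, as an engineer would, in place of code of your own. Each camera call takes 0.05 s, during which the arm holds its last target. There are 200 camera calls.

## Working session

There is one attempt and no reset: what is moved stays moved. The work goes in short steps, Python scripts to look and compute and a tool call to move; the robot and the scene stay as the last step left them, time stands still between calls to the robot, and variables do not carry over. Pictures are saved under pics/ and viewed, at most 10 in all, crops included, and the job is handed in when it is done.

Besides the shell and the picture viewer there is one more tool, called after ">>>" by a JSON object that holds its "name" and its "arguments". servo_tool: Moves the arm, as the interface text tells. Shifts and turns lie within -1 to 1; 1 stands for 300 mm of shift or pi rad of turn. Its arguments: {"type":"object","properties":{"series":{"type":"array"},"grip_force":{"type":"number"}},"required":["series"]}

```bash
mkdir -p pics; ls; python3 - <<'E'
from cell import get_obs, eyes, env
import cv2,numpy as np
o=get_obs(); print({k:np.round(o[k],3) for k in('time_s','tool_pos','tool_rot','grip_width','force')})
for n in('top','side'):
    c=eyes.read_camera(n); cv2.imwrite(f'pics/{n}0.png',c['frame'][:,:,::-1]); np.savez(f'{n}0.npz',**c)
    print(n,c['fx'],c['fy'],c['cx'],c['cy'],np.round(c['origin'],3),np.round(c['rotation'],3).tolist())
E
```

```text
pics
{'time_s': np.float64(0.0), 'tool_pos': array([ 0.23 , -0.607,  0.221]), 'tool_rot': array([-1.79887e+02,  5.00000e-03,  2.07930e+01]), 'grip_width': np.float64(0.087), 'force': array([0.319, 0.227, 0.404])}
top 474.08782286337834 474.08782286337834 279.3739373376814 207.16753964361834 [0.486 0.023 0.819] [-173.873, -0.262, -89.788]
side 379.3893811047843 379.3893811047843 285.6230584898902 210.86858536705876 [0.438 0.626 0.476] [-122.628, 0.733, -168.087]
```

View pics/top0.png

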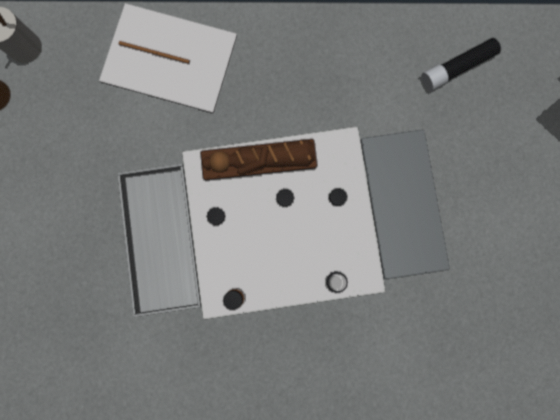

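View pics/side0.png

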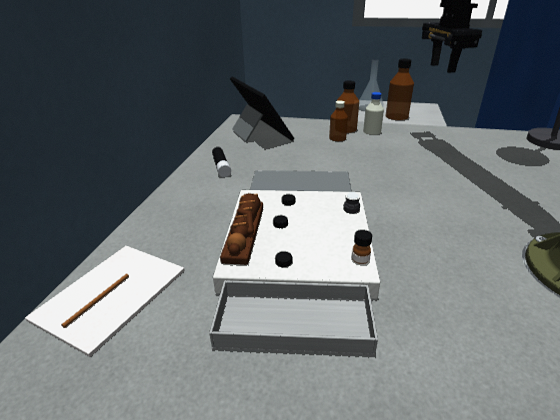

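The top view shows the tray on the left (+y) of the platform and the case on the right. The caps are at about (216,216), (285,198) and (338,197), the carving is above them at (258,160), the jar is at (233,299) and the loupe at (337,282).

```bash
cat > h.py <<'E'
import numpy as np,cv2
from scipy.spatial.transform import Rotation as R
def ray(c,uv,z):
    M=R.from_euler('xyz',np.array(c['rotation']),degrees=True).as_matrix(); o=np.array(c['origin'])
    d=np.c_[(np.atleast_2d(uv)-[c['cx'],c['cy']])/[c['fx'],c['fy']],np.ones(len(np.atleast_2d(uv)))]@M.T
    return o+d*((z-o[2])/d[:,2])[:,None]
def blobs(m,lo,hi):
    n,l,s,c=cv2.connectedComponentsWithStats(m.astype(np.uint8))
    return [(c[i],s[i]) for i in range(1,n) if lo<s[i,4]<hi]
E
python3 - <<'E'
from h import *
c=dict(np.load('top0.npz')); f=c['frame'].astype(int)
m=(f.min(2)>150).astype(np.uint8)
cs,_=cv2.findContours(m,cv2.RETR_EXTERNAL,cv2.CHAIN_APPROX_NONE)
k=[q for q in cs if q[:,0].mean(0)[0]>180 and cv2.contourArea(q)>15000][0]
P=ray(c,k[:,0].astype(float),.04)[:,:2]
r=cv2.minAreaRect(P.astype(np.float32)*1000); print('plat',r)
ctr=np.array(r[0])/1000
b=cv2.boxPoints(r); print(np.round(b))
# edge-line yaw
e=[(b[(i+1)%4]-b[i]) for i in range(4)]; a=[np.degrees(np.arctan2(v[1],v[0])) for v in e]; yaw=[(x+45)%90-45 for x in a][0]; print('yaw',yaw)
Rz=R.from_euler('z',yaw,degrees=True).as_matrix()[:2,:2]
dark=(f.max(2)<60)
for (u,s) in blobs(dark,100,1500):
    w=ray(c,u,.054)[0]; print('dark',np.round(u),s[2:],np.round(w[:2],4),'plat',np.round((w[:2]-ctr)@Rz,4))
for n,uv,z in(('carv',[(201,150),(204,181),(316,139),(317,167)],.085),('jar',[(233,299)],.095),('loupe',[(337,282)],.074),('tray',[(120,173),(136,314),(181,167),(197,305)],.036)):
    w=ray(c,np.array(uv,float),z)[:,:2]; print(n,np.round(w,3).tolist(),np.round((w-ctr)@Rz,3).tolist())
# heights from depth
d=c['depth']
for v,u in((216,216),(198,285),(197,338),(250,280)):print(d[v,u])
s=dict(np.load('side0.npz')); g=s['frame'].astype(int)
for (u,q) in blobs(g[190:270,265:305].max(2)<50,60,500):
    w=ray(s,u+[265,190],.047)[0];print('side',u+[265,190],np.round((w[:2]-ctr)@Rz,4))
E
```

```text
plat ((547.398681640625, 15.33819580078125), (277.1577453613281, 297.4993896484375), 8.583233833312988)
[[ 388.  142.]
 [ 433. -152.]
 [ 707. -111.]
 [ 662.  183.]]
yaw 8.583244
dark [380.   1.] [463   3 888] [ 0.9224 -0.1498] plat [ 0.3462 -0.2192]
dark [20. 47.] [ 40  37 751] [0.8372 0.4562] plat [0.3523 0.3927]
dark [472.  58.] [  58   43 1029] [ 0.8218 -0.3038] plat [ 0.2237 -0.3565]
dark [ 4. 95.] [ 10  29 205] [0.7537 0.4783] plat [0.273 0.427]
dark [276. 167.] [ 91  23 507] [0.6345 0.0252] plat [ 0.0876 -0.0032]
dark [134. 231.] [ 59 146 545] [0.5284 0.2535] plat [0.0168 0.2384]
dark [337. 197.] [ 17  16 214] [ 0.5853 -0.0746] plat [ 0.024  -0.0946]
dark [284. 197.] [ 16  16 207] [0.5836 0.0114] plat [ 0.0352 -0.0093]
dark [216. 216.] [ 16  17 212] [0.553  0.1229] plat [0.0216 0.1055]
dark [233. 299.] [ 19  19 279] [0.4203 0.0927] plat [-0.1141  0.0955]
carv [[0.655, 0.144], [0.605, 0.138], [0.673, -0.038], [0.628, -0.039]] [[0.125, 0.111], [0.075, 0.113], [0.116, -0.071], [0.072, -0.066]]
jar [[0.424, 0.089]] [[-0.111, 0.091]]
loupe [[0.449, -0.07]] [[-0.11, -0.07]]
tray [[0.626, 0.286], [0.395, 0.251], [0.637, 0.185], [0.409, 0.153]] [[0.118, 0.256], [-0.116, 0.256], [0.113, 0.154], [-0.116, 0.156]]
0.7681424
0.77152723
0.77471006
0.77742386
side [288.  199.5] [ 0.0248 -0.095 ]
side [280.29251701 221.5170068 ] [ 0.0357 -0.0085]
side [283.46445498 259.01895735] [0.022  0.1077]
```

```bash
cat >> h.py <<'E'
CTR=np.array([.5474,.0153]); YAW=8.58
def w(px,py): return CTR+R.from_euler('z',YAW,degrees=True).as_matrix()[:2,:2]@[px,py]
def rel(pos,rot,tgt,rpy):
    A=R.from_euler('xyz',rot,degrees=True); B=R.from_euler('xyz',rpy,degrees=True)
    return np.round(A.inv().apply(np.array(tgt)-pos)/.3,3),np.round((A.inv()*B).as_rotvec()/np.pi,4)
E
python3 - <<'E'
from h import *
s=dict(np.load('side0.npz'))
for uv in((338,140),(373,134),(222,175),(398,118),(268,145)):print(uv,np.round(ray(s,[uv],0)[0],2))
from cell import get_obs
o=get_obs();p,r=np.array(o['tool_pos']),o['tool_rot']
m=(p+[*w(.022,.068),.2])/2
print(w(.022,.068),m,rel([.231,-.608,.223],[180,0,20.9],[*m[:2],.22],[180,0,59.7]))
E
```

```text
(338, 140) [ 0.52 -0.55  0.  ]
(373, 134) [ 0.41 -0.63 -0.  ]
(222, 175) [ 0.81 -0.25  0.  ]
(398, 118) [ 0.32 -0.81  0.  ]
(268, 145) [ 0.73 -0.47  0.  ]
[0.55900885 0.08582116] [ 0.39471628 -0.26071678  0.21079511] (array([ 0.923, -0.887,  0.01 ]), array([-0.    ,  0.    , -0.2156]))
```

>>> {"name": "servo_tool", "arguments": {"series": [[[0.92,-0.89,0,0,0,-0.2156,0.2],[0.92,-0.89,0,0,0,-0.2156,0.2],[0.92,-0.89,0,0,0,-0.2156,0.2],[0.92,-0.89,0,0,0,-0.2156,0.2],[0.92,-0.89,0,0,0,-0.2156,0.2],[0.92,-0.89,0,0,0,-0.2156,0.2],[0.92,-0.89,0,0,0,-0.2156,0.2],[0.92,-0.89,0,0,0,-0.2156,0.2],[0.92,-0.89,0,0,0,-0.2156,0.2],[0.92,-0.89,0,0,0,-0.2156,0.2],[0.92,-0.89,0,0,0,-0.2156,0.2],[0.92,-0.89,0,0,0,-0.2156,0.2]]]}}

```text
time_s: 1.1
tool_pos: [0.3937, -0.2602, 0.2224]
tool_rot: [-180.0, 0.1, 59.7]
force: [0.2, -0.5, 0.1]
grip_width: 0.02
grasp_force: 0.0
```

```bash
python3 - <<'E'
from h import *
from cell import get_obs
o=get_obs();p,r=np.array(o['tool_pos']),o['tool_rot']
print(o['time_s'],p,r,o['grip_width'],rel(p,r,[*w(.022,.068),.15],[180,0,98.58]))
E
```

```text
1.1 [ 0.39374    -0.26021014  0.222438  ] [-1.79993018e+02  5.57445624e-02  5.96700204e+01] 0.019974963767666776 (array([ 1.274, -0.107,  0.24 ]), array([-1.000e-04,  3.000e-04, -2.162e-01]))
```

>>> {"name": "servo_tool", "arguments": {"series": [[[1.0,-0.1,0.1,0,0,-0.216,0.2],[1.0,-0.1,0.1,0,0,-0.216,0.2],[1.0,-0.1,0.1,0,0,-0.216,0.2],[1.0,-0.1,0.1,0,0,-0.216,0.2],[1.0,-0.1,0.1,0,0,-0.216,0.2],[1.0,-0.1,0.1,0,0,-0.216,0.2],[1.0,-0.1,0.1,0,0,-0.216,0.2],[1.0,-0.1,0.1,0,0,-0.216,0.2],[1.0,-0.1,0.1,0,0,-0.216,0.2],[1.0,-0.1,0.1,0,0,-0.216,0.2]]]}}

```text
time_s: 1.93
tool_pos: [0.5199, 0.0119, 0.1919]
tool_rot: [-179.9, 0.0, 98.4]
force: [-0.2, -1.3, -1.1]
grip_width: 0.0174
grasp_force: 0.0
```

```bash
python3 - <<'E'
from h import *
from cell import get_obs
o=get_obs();p,r=np.array(o['tool_pos']),o['tool_rot']
print(o['time_s'],p,r,o['grip_width'],rel(p,r,[*w(.022,.068),.12],[180,0,98.58]))
E
```

```text
1.9333 [0.51990037 0.01191695 0.19186832] [-1.79913657e+02  7.48619888e-03  9.83961408e+01] 0.01741801049121914 (array([0.225, 0.165, 0.239]), array([-0.0005,  0.    , -0.001 ]))
```

>>> {"name": "servo_tool", "arguments": {"series": [[[0.225,0.165,0.1,0,0,-0.001,0.2],[0.225,0.165,0.1,0,0,-0.001,0.2],[0.225,0.165,0.1,0,0,-0.001,0.2],[0.225,0.165,0.2,0,0,-0.001,0.2],[0.225,0.165,0.3,0,0,-0.001,0.2],[0.225,0.165,0.4,0,0,-0.001,0.2],[0.225,0.165,0.45,0,0,-0.001,0.2],[0.225,0.165,0.48,0,0,-0.001,0.2],[0.225,0.165,0.485,0,0,-0.001,0.2],[0.225,0.165,0.485,0,0,-0.001,0.2]]]}}

```text
time_s: 2.77
tool_pos: [0.5592, 0.086, 0.0471]
tool_rot: [-180.0, 0.0, 98.5]
force: [-0.0, 0.5, 0.6]
grip_width: 0.0175
grasp_force: 0.0
```

```bash
cat > look.py <<'E'
import sys
from h import *
from cell import get_obs,eyes
o=get_obs();p,r=np.array(o['tool_pos']),o['tool_rot']
Rz=R.from_euler('z',YAW,degrees=True).as_matrix()[:2,:2]
print(round(o['time_s'],2),'tool plat',np.round((p[:2]-CTR)@Rz,4),'z',round(p[2],4),np.round(r,2),np.round(o['force'],1))
im=[]
for n in('top','side'):
    c=eyes.read_camera(n); im.append(c['frame'][:,:,::-1])
    f=c['frame'].astype(int)
    if n=='top':
        for u,s in blobs(f.max(2)<60,60,1500):
            q=(ray(c,u,.054)[0][:2]-CTR)@Rz
            if abs(q[0])<.14 and abs(q[1])<.27: print('dark',np.round(u),s[2:],np.round(q,4))
cv2.imwrite(f'pics/{sys.argv[1]}.png',np.hstack([im[0][100:330,100:460],im[1][150:380,190:400]]))
E
python3 look.py a1
```

```text
2.77 tool plat [0.0222 0.0681] z 0.0471 [-1.7998e+02  4.0000e-02  9.8520e+01] [-0.   0.5  0.6]
dark [161. 160.] [ 17  45 133] [0.1252 0.1815]
dark [276. 163.] [ 62  31 201] [ 0.0943 -0.0039]
dark [337. 197.] [ 17  16 198] [ 0.024  -0.0945]
dark [284. 197.] [ 16  16 191] [ 0.0353 -0.0093]
```

View pics/a1.png

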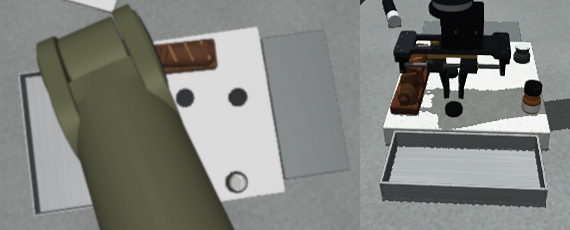

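The fingertips are straight behind the front cap (side-view crop (454,108)), clear of the carving and the jar. Next is the push.

>>> {"name": "servo_tool", "arguments": {"series": [[[0.02,0,0,0,0,0,0.2],[0.05,0,0,0,0,0,0.2],[0.08,0,0,0,0,0,0.2],[0.11,0,0,0,0,0,0.2],[0.14,0,0,0,0,0,0.2],[0.17,0,0,0,0,0,0.2],[0.2,0,0,0,0,0,0.2],[0.23,0,0,0,0,0,0.2],[0.26,0,0,0,0,0,0.2],[0.29,0,0,0,0,0,0.2],[0.32,0,0,0,0,0,0.2],[0.35,0,0,0,0,0,0.2]]]}}

```text
time_s: 3.87
tool_pos: [0.5429, 0.1925, 0.0469]
tool_rot: [-180.0, 0.0, 98.7]
force: [0.3, -0.5, 0.5]
grip_width: 0.0172
grasp_force: 0.0
```

```bash
python3 look.py a2
```

```text
3.87 tool plat [0.022  0.1759] z 0.0469 [-179.99    0.     98.66] [ 0.3 -0.5  0.5]
dark [276. 166.] [ 75  17 213] [ 0.0885 -0.0026]
dark [185. 195.] [ 6 19 66] [0.0623 0.151 ]
dark [337. 197.] [ 17  16 202] [ 0.0239 -0.0946]
dark [284. 197.] [ 16  16 196] [ 0.0353 -0.009 ]
dark [233. 300.] [ 19  20 284] [-0.1145  0.0961]
```

View pics/a2.png

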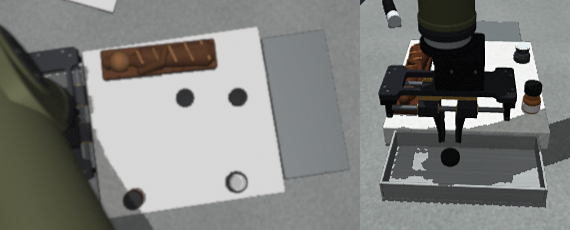

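The first cap has left the platform and is in the tray (side-view crop (450,157)). Next I back off to behind the second.

>>> {"name": "servo_tool", "arguments": {"series": [[[0,0,-0.12,0,0,0,0.2],[0,0,-0.2,0,0,0,0.2],[-0.12,0.01,-0.2,0,0,0,0.2],[-0.25,0.02,-0.2,0,0,0,0.2],[-0.38,0.03,-0.2,0,0,0,0.2],[-0.51,0.04,-0.2,0,0,0,0.2],[-0.64,0.04,-0.2,0,0,0,0.2],[-0.74,0.04,-0.2,0,0,0,0.2],[-0.74,0.04,-0.19,0,0,0,0.2],[-0.74,0.04,-0.1,0,0,0,0.2],[-0.74,0.04,-0.02,0,0,0,0.2],[-0.74,0.04,0,0,0,0,0.2]]]}}

```text
time_s: 4.97
tool_pos: [0.5856, -0.0268, 0.0434]
tool_rot: [-179.7, -0.1, 98.6]
force: [-1.2, -0.1, -0.5]
grip_width: 0.0173
grasp_force: 0.0
```

```bash
python3 look.py a3
```

```text
4.97 tool plat [ 0.0315 -0.0473] z 0.0434 [-1.7966e+02 -6.0000e-02  9.8590e+01] [-1.2 -0.1 -0.5]
dark [173. 224.] [ 17  14 187] [0.0193 0.175 ]
dark [233. 299.] [ 18  19 239] [-0.1143  0.0961]
```

View pics/a3.png

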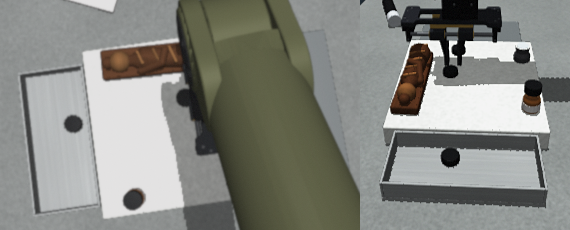

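The first cap lies flat in the tray, and the fingers are behind the second cap. The push comes in two calls.

>>> {"name": "servo_tool", "arguments": {"series": [[[0.02,0,0,0,0,0,0.2],[0.05,0,0,0,0,0,0.2],[0.08,0,0,0,0,0,0.2],[0.11,0,0,0,0,0,0.2],[0.14,0,0,0,0,0,0.2],[0.17,0,0,0,0,0,0.2],[0.2,0,0,0,0,0,0.2],[0.23,0,0,0,0,0,0.2],[0.26,0,0,0,0,0,0.2],[0.29,0,0,0,0,0,0.2],[0.32,0,0,0,0,0,0.2],[0.35,0,0,0,0,0,0.2]]]}}

```text
time_s: 6.07
tool_pos: [0.5724, 0.0786, 0.047]
tool_rot: [-180.0, 0.0, 98.7]
force: [0.1, -0.1, 0.5]
grip_width: 0.0171
grasp_force: 0.2
```

>>> {"name": "servo_tool", "arguments": {"series": [[[0.03,0,0,0,0,0,0.2],[0.06,0,0,0,0,0,0.2],[0.09,0,0,0,0,0,0.2],[0.12,0,0,0,0,0,0.2],[0.15,0,0,0,0,0,0.2],[0.18,0,0,0,0,0,0.2],[0.22,0,0,0,0,0,0.2],[0.25,0,0,0,0,0,0.2],[0.28,0,0,0,0,0,0.2],[0.32,0,0,0,0,0,0.2],[0.36,0,0,0,0,0,0.2],[0.39,0,0,0,0,0,0.2]]]}}

```text
time_s: 7.07
tool_pos: [0.5545, 0.1955, 0.0471]
tool_rot: [-180.0, -0.0, 98.7]
force: [0.0, -0.3, -0.1]
grip_width: 0.0173
grasp_force: 0.0
```

```bash
python3 look.py a4
```

```text
7.07 tool plat [0.0339 0.1771] z 0.0471 [-1.800e+02 -4.000e-02  9.872e+01] [ 0.  -0.3 -0.1]
dark [275. 166.] [ 75  18 216] [ 0.0885 -0.0015]
dark [183. 187.] [ 6 19 72] [0.0757 0.1515]
dark [337. 197.] [ 17  16 202] [ 0.0239 -0.0946]
dark [233. 300.] [ 20  20 287] [-0.1145  0.0962]
```

View pics/a4.png

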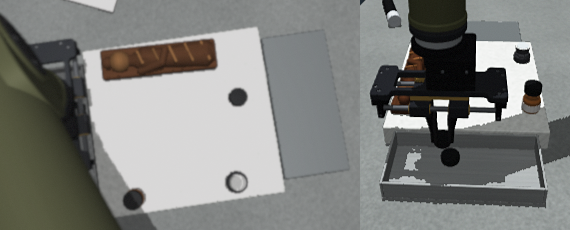

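The second cap is at the fingertips at the tray edge (442,138), and may be resting on the first. I lift away, move towards the third and look.

>>> {"name": "servo_tool", "arguments": {"series": [[[0,0,0,0,0,0,0.2],[0,0,-0.12,0,0,0,0.2],[0,0,-0.2,0,0,0,0.2],[-0.12,-0.01,-0.2,0,0,0,0.2],[-0.25,-0.02,-0.2,0,0,0,0.2],[-0.38,-0.03,-0.2,0,0,0,0.2],[-0.51,-0.03,-0.2,0,0,0,0.2],[-0.64,-0.03,-0.2,0,0,0,0.2],[-0.77,-0.03,-0.2,0,0,0,0.2],[-0.9,-0.03,-0.2,0,0,0,0.2],[-1.0,-0.03,-0.2,0,0,0,0.2],[-1.0,-0.03,-0.2,0,0,0,0.2]]]}}

```text
time_s: 8.17
tool_pos: [0.5909, -0.1161, 0.1065]
tool_rot: [-179.9, 0.3, 97.9]
force: [-0.7, -1.4, -0.6]
grip_width: 0.0176
grasp_force: 0.0
```

```bash
python3 look.py a5
```

```text
8.17 tool plat [ 0.0234 -0.1364] z 0.1065 [-179.93    0.3    97.9 ] [-0.7 -1.4 -0.6]
dark [275. 166.] [ 73  16 170] [ 0.0883 -0.002 ]
dark [338. 197.] [ 18  17 233] [ 0.0238 -0.0949]
dark [176. 220.] [ 21  26 304] [0.025  0.1692]
dark [233. 299.] [ 18  18 247] [-0.1143  0.0959]
```

View pics/a5.png

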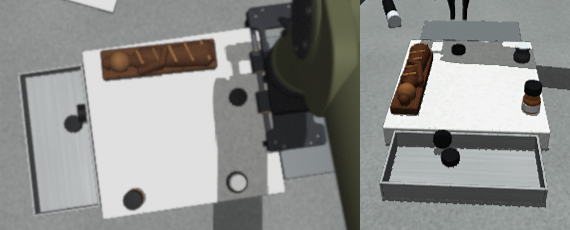

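The second cap is inside the tray, standing on its edge between the near wall and the first cap (top-view crop (81,113)). I will push the third cap along a slant so that it lands clear of both.

>>> {"name": "servo_tool", "arguments": {"series": [[[-0.03,0,0,0,0,0,0.2],[-0.03,0,0,0,0,0,0.2],[-0.03,0,0.1,0,0,0,0.2],[-0.03,0,0.18,0,0,0,0.2],[-0.03,0,0.2,0,0,0,0.2],[-0.03,0,0.2,0,0,0,0.2]]]}}

```text
time_s: 8.77
tool_pos: [0.5908, -0.1122, 0.0451]
tool_rot: [-179.8, -0.1, 98.8]
force: [0.1, -0.2, -0.3]
grip_width: 0.0173
grasp_force: 0.0
```

```bash
python3 look.py a6; python3 - <<'E'
from h import *
from cell import eyes
c=eyes.read_camera('top');d=c['depth']
M=R.from_euler('xyz',c['rotation'],degrees=True).as_matrix()
def z(u,v):return (np.array(c['origin'])+M@(np.array([(u-c['cx'])/c['fx'],(v-c['cy'])/c['fy'],1])*d[v,u]))[2]
print(np.round([[z(u,v) for u in range(162,194,2)] for v in range(202,234,3)],3)*1000)
E
```

```text
8.77 tool plat [ 0.0239 -0.1325] z 0.0451 [-1.7977e+02 -1.0000e-01  9.8750e+01] [ 0.1 -0.2 -0.3]
dark [279. 165.] [ 66  13 153] [ 0.0888 -0.0082]
dark [176. 220.] [ 21  26 304] [0.025  0.1693]
dark [233. 299.] [ 18  19 248] [-0.1141  0.0959]
[[  4.   2.   2.   3.   5.   2.   0.   5.   0.   3.   1.   5.  36.  38.
   40.  40.]
 [  3.   4.   4.   2.   4.   2.   3.   1.  38.  37.  38.  38.  36.  28.
   41.  39.]
 [  3.   2.   2.   3.  -0.   2.   5.   3.  42.  41.  43.  44.  33.  30.
   39.  40.]
 [  5.   1.   4.   4.   4.   3.   2.   2.  45.  45.  44.  41.  37.  34.
   39.  36.]
 [  1.   4.   4.   3.   1.   4.  -1.   0.  46.  45.  44.  42.  19.  35.
   35.  38.]
 [  2.   2.   2.  19.  17.  19.  15.  15.  45.  43.  41.  43. 819.  33.
   36.  40.]
 [  5.   1.  17.  16.  16.  17.  17.  17.  37.  41.  38.  41.  34.  31.
   24.  39.]
 [  4.  17.  18.  17.  16.  16.  17.  19.  19.  17.   6.   4.   2.  33.
   31.  38.]
 [  6.  18.  15.  18.  17.  17.  20.  14.  17.  16.   1.   0.   2.  33.
   34.  38.]
 [  1.   1.  17.  16.  14.  17.  19.  19.  18.  10.   3.   2.   2.  34.
   33.  36.]
 [  2.   3.   4.   2.  18.  16.  18.  10.   2.   4.   4.   3.   3.   1.
   34.  39.]]
```

The second cap's top reads 45 mm, so it is perched partly on the first. I'll tip it in after the third sweep.

>>> {"name": "servo_tool", "arguments": {"series": [[[0.02,0,0,0,0,0,0.2],[0.05,0,0,0,0,0,0.2],[0.08,-0.005,0,0,0,0,0.2],[0.11,-0.01,0,0,0,0,0.2],[0.14,-0.015,0,0,0,0,0.2],[0.17,-0.02,0,0,0,0,0.2],[0.2,-0.026,0,0,0,0,0.2],[0.23,-0.032,0,0,0,0,0.2],[0.26,-0.038,0,0,0,0,0.2],[0.29,-0.044,0,0,0,0,0.2],[0.32,-0.05,0,0,0,0,0.2],[0.35,-0.056,0,0,0,0,0.2]]]}}

```text
time_s: 9.92
tool_pos: [0.5598, -0.0113, 0.047]
tool_rot: [-180.0, 0.0, 98.7]
force: [-0.1, -0.3, 0.1]
grip_width: 0.0176
grasp_force: 0.2
```

>>> {"name": "servo_tool", "arguments": {"series": [[[0.03,-0.006,0,0,0,0,0.2],[0.06,-0.012,0,0,0,0,0.2],[0.09,-0.018,0,0,0,0,0.2],[0.12,-0.024,0,0,0,0,0.2],[0.15,-0.03,0,0,0,0,0.2],[0.18,-0.036,0,0,0,0,0.2],[0.21,-0.042,0,0,0,0,0.2],[0.24,-0.048,0,0,0,0,0.2],[0.27,-0.054,0,0,0,0,0.2],[0.3,-0.06,0,0,0,0,0.2],[0.33,-0.066,0,0,0,0,0.2],[0.36,-0.072,0,0,0,0,0.2]]]}}

```text
time_s: 10.92
tool_pos: [0.5222, 0.0923, 0.047]
tool_rot: [-180.0, 0.0, 98.7]
force: [0.1, 0.3, -0.4]
grip_width: 0.0174
grasp_force: 0.1
```

```bash
python3 look.py a7
```

```text
10.92 tool plat [-0.0134  0.0799] z 0.047 [-180.      0.     98.66] [ 0.1  0.3 -0.4]
dark [239. 172.] [ 15  30 118] [0.0871 0.0575]
dark [277. 166.] [ 69  17 232] [ 0.0891 -0.0041]
dark [140. 181.] [ 59  44 142] [0.0961 0.2199]
dark [153. 203.] [ 16  49 147] [0.0573 0.2036]
dark [131. 262.] [ 13  99 198] [-0.0319  0.2483]
```

View pics/a7.png

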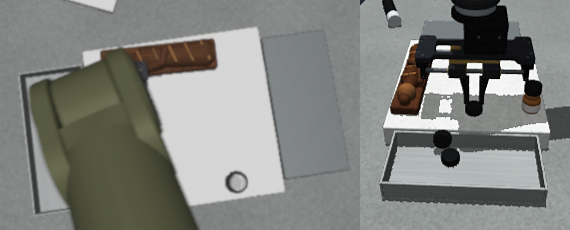

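The third cap is travelling with the fingers (474,107). I finish the push.

>>> {"name": "servo_tool", "arguments": {"series": [[[0.03,-0.01,0,0,0,0,0.2],[0.06,-0.015,0,0,0,0,0.2],[0.09,-0.02,0,0,0,0,0.2],[0.12,-0.027,0,0,0,0,0.2],[0.15,-0.034,0,0,0,0,0.2],[0.18,-0.04,0,0,0,0,0.2],[0.21,-0.046,0,0,0,0,0.2],[0.25,-0.052,0,0,0,0,0.2],[0.28,-0.058,0,0,0,0,0.2],[0.31,-0.064,0,0,0,0,0.2],[0.35,-0.07,0,0,0,0,0.2],[0.38,-0.07,0,0,0,0,0.2]]]}}

```text
time_s: 12.02
tool_pos: [0.484, 0.2022, 0.047]
tool_rot: [-180.0, -0.0, 98.7]
force: [0.3, -0.3, -0.4]
grip_width: 0.0171
grasp_force: 0.0
```

>>> {"name": "servo_tool", "arguments": {"series": [[[0,0,0,0,0,0,0.2],[0,0,-0.12,0,0,0,0.2],[0,0,-0.2,0,0,0,0.2],[-0.12,0,-0.25,0,0,0,0.2],[-0.25,0,-0.25,0,0,0,0.2],[-0.38,0,-0.25,0,0,0,0.2],[-0.51,0,-0.25,0,0,0,0.2],[-0.64,0,-0.25,0,0,0,0.2],[-0.64,0,-0.25,0,0,0,0.2]]]}}

```text
time_s: 12.77
tool_pos: [0.5144, 0.0004, 0.1218]
tool_rot: [-180.0, 0.3, 97.9]
force: [0.0, -1.1, -0.3]
grip_width: 0.0176
grasp_force: 0.0
```

```bash
python3 look.py a8; python3 - <<'E'
import cv2
i=cv2.imread('pics/a8.png');a=cv2.resize(i[:,:140],None,fx=2.5,fy=2.5);b=cv2.resize(i[:,360:],None,fx=2.5,fy=2.5);cv2.imwrite('pics/a8z.png',cv2.hconcat([a,b])[:, :800])
E
```

```text
12.77 tool plat [-0.0349 -0.0099] z 0.1218 [-179.96    0.29   97.93] [ 0.  -1.1 -0.3]
dark [349. 186.] [ 24  77 269] [ 0.0383 -0.1154]
dark [176. 220.] [ 21  27 308] [0.0249 0.1693]
dark [176. 252.] [ 17  15 198] [-0.0268  0.1765]
dark [233. 299.] [ 19  19 258] [-0.1142  0.0957]
```

View pics/a8z.png

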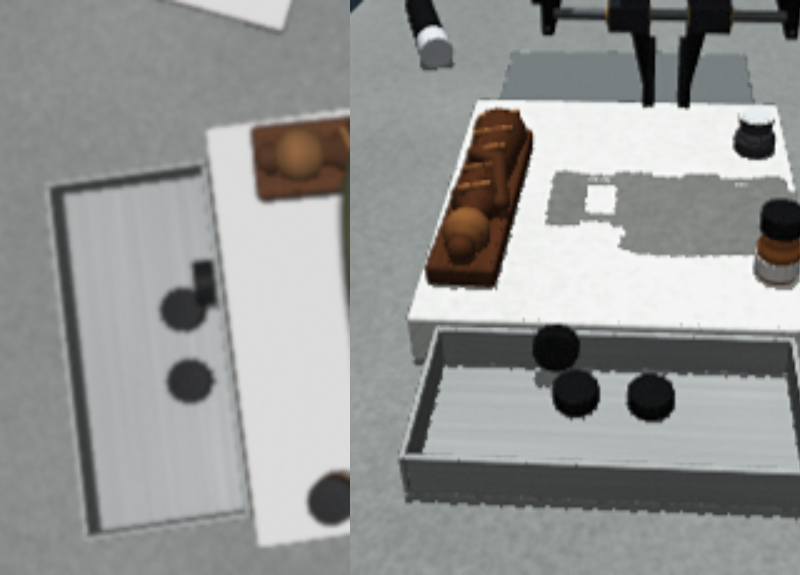

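All three caps are in the tray, but the second is perched on the first against the wall (zoomed top view (203,283)). I'll nudge it off sideways from above the first cap.

```bash
python3 - <<'E'
from h import *
from cell import get_obs
c=dict(np.load('top0.npz'));Rz=R.from_euler('z',YAW,degrees=True).as_matrix()[:2,:2]
for uv,z in(((177,205),.04),((177,222),.04),((185,205),.04),((185,222),.04),((173,224),.018)):print(uv,np.round((ray(c,[uv],z)[0][:2]-CTR)@Rz,4))
o=get_obs();p,r=np.array(o['tool_pos']),o['tool_rot']
print(rel(p,r,[*w(.0,.173),.03],[180,0,98.58]))
E
```

```text
(177, 205) [0.0503 0.1677]
(177, 222) [0.0224 0.1712]
(185, 205) [0.0484 0.1547]
(185, 222) [0.0205 0.1582]
(173, 224) [0.0223 0.1826]
(array([0.583, 0.112, 0.306]), array([-0.0001,  0.0001, -0.0013]))
```

>>> {"name": "servo_tool", "arguments": {"series": [[[0.13,0.03,0,0,0,0,0],[0.26,0.06,0,0,0,0,0],[0.39,0.09,0,0,0,0,0],[0.5,0.1,0,0,0,0,0],[0.57,0.1,0,0,0,0,0],[0.57,0.1,0,0,0,0,0],[0.57,0.1,0.1,0,0,0,0],[0.57,0.1,0.2,0,0,0,0],[0.57,0.1,0.22,0,0,0,0],[0.57,0.1,0.22,0,0,0,0]]]}}

```text
time_s: 13.7
tool_pos: [0.5151, 0.1845, 0.054]
tool_rot: [-179.7, 0.0, 98.7]
force: [-0.4, 0.5, 0.8]
grip_width: 0.0002
grasp_force: 0.0
```

```bash
python3 look.py a9
```

```text
13.7 tool plat [-0.0067  0.1722] z 0.054 [-1.797e+02  1.000e-02  9.873e+01] [-0.4  0.5  0.8]
dark [276. 166.] [ 75  18 234] [ 0.0885 -0.0034]
dark [233. 299.] [ 19  19 273] [-0.1143  0.0959]
```

>>> {"name": "servo_tool", "arguments": {"series": [[[0,0,0.04,0,0,0,0],[0,0,0.08,0,0,0,0],[0,0,0.085,0,0,0,0],[0,0.03,0.085,0,0,0,0],[0,0.05,0.085,0,0,0,0],[0,0.07,0.085,0,0,0,0],[0,0.09,0.085,0,0,0,0],[0,0.11,0.085,0,0,0,0],[0,0.13,0.085,0,0,0,0],[0,0.15,0.085,0,0,0,0],[0,0.17,0.085,0,0,0,0],[0,0.17,0.085,0,0,0,0]]]}}

```text
time_s: 14.8
tool_pos: [0.5693, 0.1925, 0.0306]
tool_rot: [179.9, -0.0, 98.6]
force: [0.5, -0.8, -0.3]
grip_width: 0.0007
grasp_force: 0.0
```

>>> {"name": "servo_tool", "arguments": {"series": [[[0,-0.02,0,0,0,0,0],[0,-0.02,-0.1,0,0,0,0],[0,-0.02,-0.2,0,0,0,0],[0,-0.02,-0.33,0,0,0,0],[-0.12,-0.1,-0.35,0,0,0,0],[-0.25,-0.15,-0.35,0,0,0,0],[-0.38,-0.2,-0.35,0,0,0,0],[-0.5,-0.2,-0.35,0,0,0,0],[-0.62,-0.2,-0.35,0,0,0,0],[-0.7,-0.2,-0.35,0,0,0,0],[-0.7,-0.2,-0.35,0,0,0,0]]]}}

```text
time_s: 15.72
tool_pos: [0.5396, -0.0318, 0.1352]
tool_rot: [-179.9, 0.2, 98.1]
force: [0.0, -0.8, 0.4]
grip_width: 0.0005
grasp_force: 0.0
```

```bash
python3 look.py b0; python3 - <<'E'
import cv2
i=cv2.imread('pics/b0.png');a=cv2.resize(i[:,:140],None,fx=2.5,fy=2.5);b=cv2.resize(i[:,360:],None,fx=2.5,fy=2.5);cv2.imwrite('pics/b0z.png',cv2.hconcat([a,b])[:, :800])
E
```

```text
15.72 tool plat [-0.0147 -0.0454] z 0.1352 [-179.93    0.21   98.12] [ 0.  -0.8  0.4]
dark [407. 146.] [ 31  77 389] [ 0.0901 -0.2217]
dark [177. 189.] [ 10  17 130] [0.074  0.1611]
dark [173. 224.] [ 17  14 188] [0.0193 0.1751]
dark [176. 252.] [ 17  15 195] [-0.0267  0.1765]
dark [233. 299.] [ 18  19 243] [-0.1141  0.0959]
```

View pics/b0z.png

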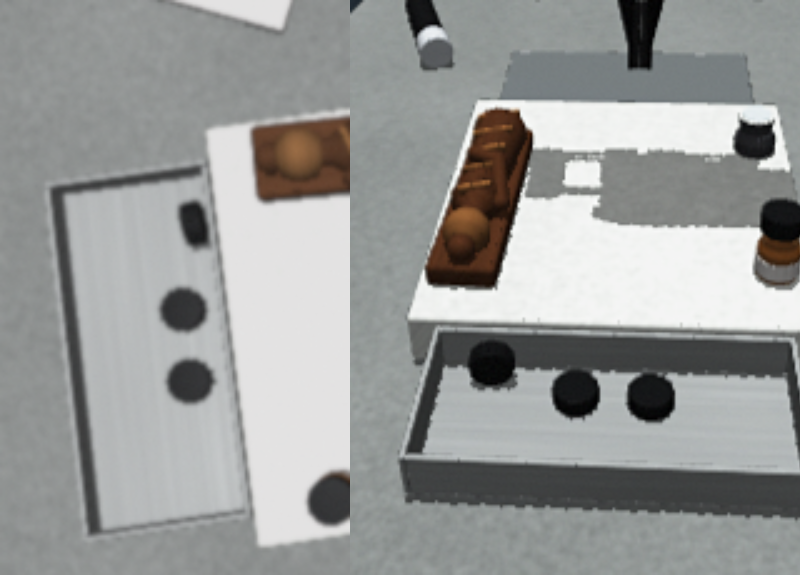

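The second cap has rolled off the first and now rests on the tray floor by the wall (zoomed top view (194,222)). The platform is clear and the bystanders have not moved. I'll hold briefly, check it is still and below the rim, then hand in.

>>> {"name": "servo_tool", "arguments": {"series": [[[0,0,0,0,0,0,0],[0,0,0,0,0,0,0],[0,0,0,0,0,0,0],[0,0,0,0,0,0,0],[0,0,0,0,0,0,0],[0,0,0,0,0,0,0],[0,0,0,0,0,0,0],[0,0,0,0,0,0,0],[0,0,0,0,0,0,0],[0,0,0,0,0,0,0],[0,0,0,0,0,0,0],[0,0,0,0,0,0,0]]]}}

```text
time_s: 16.82
tool_pos: [0.5402, -0.0243, 0.1355]
tool_rot: [-180.0, 0.0, 98.6]
force: [-0.3, -1.0, 0.1]
grip_width: 0.0004
grasp_force: 0.0
```

```bash
python3 look.py b1; python3 - <<'E'
from h import *
from cell import eyes,env
c=eyes.read_camera('top');d=c['depth']
M=R.from_euler('xyz',c['rotation'],degrees=True).as_matrix()
def z(u,v):return (np.array(c['origin'])+M@(np.array([(u-c['cx'])/c['fx'],(v-c['cy'])/c['fy'],1])*d[v,u]))[2]
h=np.array([[z(u,v) for u in range(172,182,2)] for v in range(181,198,3)]);print(np.round(h*1000))
if np.median(np.sort(h.ravel())[-6:])<.04: print(env.sign_off())
E
```

```text
16.82 tool plat [-0.0131 -0.0381] z 0.1355 [-180.      0.     98.65] [-0.3 -1.   0.1]
dark [396. 146.] [ 31  77 410] [ 0.0938 -0.2037]
dark [177. 189.] [ 10  17 130] [0.074  0.1611]
dark [414. 209.] [ 7 35 63] [-0.0142 -0.2142]
dark [173. 224.] [ 17  15 189] [0.0194 0.1751]
dark [176. 252.] [ 17  15 196] [-0.0267  0.1765]
dark [233. 299.] [ 18  18 241] [-0.1142  0.096 ]
[[819.  25.  30.  26.   0.]
 [ 29.  31.  31.  30.  20.]
 [ 30.  32.  34.  33.  29.]
 [ 32.  30.  32.  31.  32.]
 [  3.  29.  30.  29.  29.]
 [  4.  29.  25.  27.  25.]]
the job is handed in; nothing more can be done
None
```

All three caps are in the tray, swept in with the fingertips and never gripped. One landed perched on another, so I nudged it off, and it now stands on its edge below the rim; the carving, jar and loupe show no movement in the images, and I handed the job in at about 17 s (no verdict shown).

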